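Tip the press bar out of its tray and press a cap strip home

TASK

Get the metal press bar out of its fitted tray by pushing down the end that lies over the thumb notch, so that the other end tips up and can be taken hold of. Press the bar squarely down on the one strip of eight tube caps that still stands proud in the tube rack until all eight caps are fully home, touching the rack only with the bar, without crushing the tubes or shifting the rack, then lift it off cleanly and leave it lying flat on the dark mat. Leave everything else on the bench as it stands.

Things in the scene. Friction and masses are not known exactly. Their poses are not given: they have to be found in the camera images.
- bar: aluminium press bar, 160 (x) x 40 (y) x 24 (z) mm, 0.3-0.5 kg, faces alike. Origin: centre of its underside. Starts in the tray's pocket, axes as the tray's, top flush with the tray's. Pushed down at its +x end with a few N it rocks 20 degrees until it meets solid floor (a point 58 mm from its middle sinks about 20 mm); let go, it stays tipped, its -x end 27 mm above the tray. A knock undoes it.
- tray: grey plastic block, 204 (x) x 76 (y) x 61 (z) mm, fixed, turned any way. Origin: centre of its underside. Pocket for the bar along x, 44 mm wide; end gaps 1 mm (-x) and 7 mm (+x), too narrow for fingers. Its floor is 37 mm above the bench, flat from the -x end to 2.4 mm past the middle, then slopes down at 20 degrees to the +x end, whose wall has an open thumb notch 28 mm wide, 27 mm deep.
- rack: rack (white base, grey deck) of 96 small tubes, 127.8 (x) x 85.5 (y) mm, loose on the bench, 0.3 to 0.6 kg. Origin: centre of its underside. 12 columns along x, of 8 tubes along y, 9 mm pitch. Columns 1 to 6 (-x side) have cap strips already home, tops 48.5 mm above the bench; columns 8 to 12 are open tubes, rims at 46 mm; column 7 carries the proud strip.
- strip (a point): point at the middle of the proud strip, at the height of the cap tops when home (48.5 mm above the bench; x = +4.5 mm, y = 0 in the rack's frame, axes as the rack's). White strip of eight caps, 7 mm across, in a row along the rack's y, 70 mm long in all; tops about 52 mm above the bench at the start.
- cap1 (a joint): how far cap 1 of the proud strip (counted from the rack's -y side) is pushed in: starts at 0 to 0.0008 m, 0.004 m fully home, stays where it is pushed; takes about 1.3 N a cap, about 10 N for all eight, then stops hard
- cap2 (a joint): how far cap 2 of the proud strip (counted from the rack's -y side) is pushed in: starts at 0 to 0.0008 m, 0.004 m fully home, stays where it is pushed; takes about 1.3 N a cap, about 10 N for all eight, then stops hard
- cap3 (a joint): how far cap 3 of the proud strip (counted from the rack's -y side) is pushed in: starts at 0 to 0.0008 m, 0.004 m fully home, stays where it is pushed; takes about 1.3 N a cap, about 10 N for all eight, then stops hard
- cap4 (a joint): how far cap 4 of the proud strip (counted from the rack's -y side) is pushed in: starts at 0 to 0.0008 m, 0.004 m fully home, stays where it is pushed; takes about 1.3 N a cap, about 10 N for all eight, then stops hard
- cap5 (a joint): how far cap 5 of the proud strip (counted from the rack's -y side) is pushed in: starts at 0 to 0.0008 m, 0.004 m fully home, stays where it is pushed; takes about 1.3 N a cap, about 10 N for all eight, then stops hard
- cap6 (a joint): how far cap 6 of the proud strip (counted from the rack's -y side) is pushed in: starts at 0 to 0.0008 m, 0.004 m fully home, stays where it is pushed; takes about 1.3 N a cap, about 10 N for all eight, then stops hard
- cap7 (a joint): how far cap 7 of the proud strip (counted from the rack's -y side) is pushed in: starts at 0 to 0.0008 m, 0.004 m fully home, stays where it is pushed; takes about 1.3 N a cap, about 10 N for all eight, then stops hard
- cap8 (a joint): how far cap 8 of the proud strip (counted from the rack's -y side) is pushed in: starts at 0 to 0.0008 m, 0.004 m fully home, stays where it is pushed; takes about 1.3 N a cap, about 10 N for all eight, then stops hard
- mat: thin dark rubber mat, 240 (x) x 160 (y) x 2 mm thick, fixed on the bench, empty. Origin: centre of its underside.
- bottle: bystander: amber reagent bottle, 66 mm across, 150 tall (mm). Leave it alone.
- plates: bystander: two stacked 128 x 86 mm microplates, 29 tall (mm). Leave it alone.
- trough: bystander: open white reservoir, 85 x 42 x 28 tall (mm). Leave it alone.
- timer: bystander: white bench timer, 65 x 50 x 20 tall (mm). Leave it alone.
- marker: bystander: marker pen, 132 long, 16 thick (mm). Leave it alone.
- pipette: bystander: hand pipette lying on the bench, about 255 long, 30 tall (mm). Leave it alone.
Not all that is in view belongs to the job. Of the things that look like the bar, the middle-sized one is meant.

How it is judged:
On the way, in this order (a step that is already met when the one before it is completed fails the run):
1. the bar is tipped in its tray: notch end pushed down, other end standing up (angle between bar's own z axis and vertical above 0.2 rad and horizontal distance between bar and tray below 0.03 m and z of bar in the frame of tray below 0.05 m), for 0.2 s.
2. the bar, level, presses on the rack with all eight caps of the strip home (value of joint each of cap1, cap2, cap3, cap4, cap5, cap6, cap7, cap8 above 0.003 m and contact force between bar and rack above 3 N and angle between bar's own z axis and vertical below 0.1 rad), for 0.1 s.
At the end, for the whole second after the job is handed in: All eight caps of the strip are pushed in by more than 3 of their 4 mm; the bar lies flat (within 0.06 rad) and still with its middle over the mat; the rack stands level (value of joint each of cap1, cap2, cap3, cap4, cap5, cap6, cap7, cap8 above 0.003 m and angle between bar's own z axis and vertical below 0.06 rad and height (world z) of bar below 0.008 m and x of bar in the frame of mat between -0.12 and 0.12 m and y of bar in the frame of mat between -0.08 and 0.08 m and linear speed of bar below 0.02 m/s and angle between rack's own z axis and vertical below 0.05 rad); the robot touches nothing.
It fails at once if the rack is shifted by more than 12 mm (distance of rack from where it was at the start of the episode above 0.012 m).
It fails at once if the bar is pressed on the rack with more than 60 N (contact force between bar and rack above 60 N).
It fails at once if the hand or arm itself pushes on the rack or its caps (contact force between any of the fingers, the arm and rack above 1 N).
It fails at once if a bystander is moved by more than 30 mm (distance of any of bottle, plates, trough, timer, marker, pipette from where it was at the start of the episode above 0.03 m).
It also fails if it takes over 72 s, if anything falls off the work surface, if the arm or the gripper's body presses on something with over 40 N, if the wrist force passes 120 N, or if a joint passes its speed limit or range.

ROBOT

A 6-joint arm with a two-finger parallel gripper is mounted at the origin on the work surface. World frame = base frame: x ahead of the robot, y to its left, z up, the work surface at z = 0. Lengths are in m, angles in rad, forces in N, time in s.
With the tool pointing down it reaches from about 0.25 to 0.775 m from the base axis. Payload 4 kg.
Tool frame: the origin (TCP) lies midway between the tips of the shut fingers; the grasp point (between the pads) lies grip_point_offset behind it (grip_point_offset is the distance from the TCP to the grasp point, in m); z points along the fingers, y is the line along which they close (so a half turn about z gives the same grasp; the last joint's range is limited). The gripper opens to 94 mm and grips with 3 to 60 N. Pads are 16 mm wide; open, the fingers measure 119 mm over their backs; the gripper's body (75 mm by 177 mm) begins 78 mm behind the grasp point.
Start: joints at [-1.429, 0.087, 1.371, -0, 1.684, -0.103], TCP at [0.133, -0.534, 0.167] pointing down, gripper open.
Joint ranges: [-3.1, 3.1], [-0.76, 2.03], [0.27, 2.55], [-1.08, 4.22], [0.17, 2.65], [-2.57, 2.57]. Speed limits (rad/s): [2.79, 2.79, 3.14, 3.14, 3.14, 3.14].

INTERFACE

Orientations are given as [roll, pitch, yaw] about the fixed x, y, z axes, in that order (R = Rz(yaw) Ry(pitch) Rx(roll)).
In Python, from bench import * gives the robot as it stands. The module is installed in compiled form; this text tells all that it offers.
- The arm moves only by the tool apply_moves, never from a script. Its argument "commands" is a list of rows, each a list of 7 numbers: the turn, a rotation vector about the world's x, y, z in rad, then the shift along the world's x, y, z in m, then the opening in per cent of the stroke, from 0 (shut) to 100 (fully open). In form: [[ax, ay, az, x, y, z, jaw], ...]. A call has exactly 5 rows; each row is the pose to reach, as a shift and turn from the pose commanded when the call began; what a row does not reach only later rows make up. A row lasts 1/10 s, in which the tool goes at most 50 mm and 8.59 degrees, less where a joint would pass 70% of its speed; a pose out of reach is approached as far as the arm can. A call with a gripper value outside its range is refused whole. The fingers move at their own pace and stop on an object; the grip force is fixed at half the most. Time passes only in rows, so rows that repeat a pose let the fingers close, or fill a call up. It gives the time, the measured TCP pose, the force, the opening and the grip force at its end, in the units of the state.
- get_obs(): the state, without advancing time (a new reading comes with each control period).
- snapshot(name): name is "scene" or "top"; returns a dict with "pixels" (420x560x3 uint8, red, green, blue), "vertical_fov" (degrees; the focal length in pixels is half the picture's height over the tangent of half this angle, whatever the lens; pixels are square), "cx", "cy" (the principal point, pixels), "k1" (the pictures are not rectified: a ray, as slopes to the right and down, at radius r is drawn at 1 + k1 r^2 times it, then the intrinsics apply), "rvec" (rotation vector, rad) and "tvec" (3), from world to camera coordinates, as OpenCV has them. Camera axes: x right, y down, z forward; pixel columns grow to the right and rows downward; lengths in m; the calibration is good to about 2 mm. A picture is of the moment at which its call begins. There is no depth.
- close_job(): hands the job in; it is judged then, once.
Trained networks look in the newest picture that a camera, given by its name, has taken for a name from the list of things; names that differ only in an ending like _2 or _b are one class to them, and where a whole thing is asked for, a point or a joint stands for the part that bears it (a point fixed in the world has none). Each returns a list of dicts, best first, with "score" (0 to 1); they miss things now and then, are a little off and sometimes report something else, mostly with a low value. They report only what shows in the picture. A call takes as long as a camera call. They do not tell look-alikes from the thing itself.
- masks_of(camera, query): "mask" (420x560 bool, what is visible of it) and "extent" ([left, top, right, bottom] in pixels, round what is visible of it).
- place_of(camera, query): "pixel" ([column, row] in pixels: a listed point, or the origin of a listed thing).
The state is a dict: "time": time; "joint_positions": joint angles; "qvel": joint speeds; "joint_torque": joint torques, N m; "tool_pos": TCP position; "ee_rot": TCP orientation; "wrist_force": force on the tool from outside, world axes, zero at the start; "wrist_torque": the same for the moment, N m; "width": finger opening in m; "finger_force": force on a finger pad.
Only numpy, scipy, OpenCV 4.12 (cv2) and the standard library are available. Lean on these libraries where they do the work, as an engineer would, in place of code of your own. Each camera call takes 0.05 s, during which the arm holds its last target. There are 200 camera calls.

## Working session

There is one attempt and no reset: what is moved stays moved. The work goes in short steps, Python scripts to look and compute and a tool call to move; the robot and the scene stay as the last step left them, time stands still between calls to the robot, and variables do not carry over. Pictures are saved under pics/ and viewed, at most 10 in all, crops included, and the job is handed in when it is done.

Besides the shell and the picture viewer there is one more tool, called after "Emit:" by a JSON object that holds its "fn" and its "kwargs", one argument or row to a line. apply_moves: Moves the arm, as the interface text tells. Its arguments: {"type":"object","properties":{"commands":{"type":"array"}},"required":["commands"]}

```bash
mkdir -p pics; cat > h.py <<'E'
from bench import *
import numpy as np, cv2
def cam(s):
    h,w=s["pixels"].shape[:2]; f=h/2/np.tan(np.radians(s["vertical_fov"])/2)
    K=np.array([[f,0,s["cx"]],[0,f,s["cy"]],[0,0,1.]]); D=np.array([s["k1"],0,0,0,0.])
    return K,D,np.array(s["rvec"],float),np.array(s["tvec"],float)
def ground(s,px,z):
    K,D,r,t=cam(s); R=cv2.Rodrigues(r)[0]
    u=cv2.undistortPoints(np.array(px,float).reshape(-1,1,2),K,D).reshape(-1,2)
    d=np.c_[u,np.ones(len(u))]@R; c=-R.T@t
    return (c+d*((z-c[2])/d[:,2])[:,None])[:,:2]
def proj(s,P):
    K,D,r,t=cam(s); return cv2.projectPoints(np.array(P,float).reshape(-1,1,3),r,t,K,D)[0].reshape(-1,2)
def save(s,n): cv2.imwrite("pics/"+n,s["pixels"][:,:,::-1])
E
python3 - <<'E'
from h import *
for n in("top","scene"):
    s=snapshot(n); save(s,n+"0.png"); np.save(n+"0.npy",s,allow_pickle=True)
    K,D,r,t=cam(s); print(n,K[0,0],s["k1"],(-cv2.Rodrigues(r)[0].T@t).round(3))
    for q in("bar","tray","rack","strip","mat"):
        for m in place_of(n,q)[:3]: print(q,"place",np.round(m["pixel"],1),round(m["score"],2),ground(s,m["pixel"],{"strip":.0485,"bar":.037}.get(q,0)).round(3))
        if n=="top":
          for m in masks_of(n,q)[:4]:
            c=cv2.findContours(m["mask"].astype("uint8"),0,2)[0]; c=max(c,key=cv2.contourArea)
            z={"bar":.061,"tray":.061,"rack":.03,"strip":.052}.get(q,.002)
            g=ground(s,c[:,0],z); b=cv2.minAreaRect((g*1000).astype("float32")); print(q,"mask",round(m["score"],2),m["extent"],np.round(b[0]),np.round(b[1]),round(b[2],1))
E
```

```text
top 508.34887782000203 -0.0005341397587501087 [0.277 0.009 1.348]
bar place [177.8 132.6] 0.92 [[0.702 0.306]]
bar place [163.6 332.4] 0.66 [[0.18  0.313]]
bar mask 0.9 [140.4, 182.6, 205.1, 211.3] [527. 307.] [ 42. 161.] 12.7
bar mask 0.88 [144.4, 287.8, 172.1, 374.5] [192. 321.] [203.  57.] 9.8
bar mask 0.55 [158.4, 115.7, 202.1, 147.0] [696. 296.] [ 39. 114.] 42.7
tray place [173.9 200.3] 0.61 [[0.524 0.314]]
tray place [236.2 265.6] 0.17 [[0.352 0.14 ]]
tray mask 0.97 [131.1, 174.8, 215.3, 221.9] [523. 304.] [ 88. 210.] 12.6
tray mask 0.51 [142.4, 183.7, 206.0, 208.2] [526. 307.] [ 43. 161.] 13.2
tray mask 0.45 [381.6, 163.4, 424.6, 215.0] [ 558. -285.] [132.  92.] 9.3
rack place [398.6 191.2] 0.64 [[ 0.56  -0.292]]
rack mask 0.87 [380.7, 166.9, 424.9, 217.3] [ 563. -292.] [132.  92.] 11.1
strip place [404.6 183.6] 0.76 [[ 0.57  -0.297]]
strip mask 0.77 [378.7, 161.3, 422.2, 213.5] [ 557. -287.] [131.  91.] 10.0
mat place [294.5 192.7] 0.76 [[ 0.551 -0.01 ]]
mat mask 0.88 [263.0, 147.4, 328.8, 240.3] [548.  -8.] [160. 240.] 86.0
mat mask 0.62 [380.5, 164.9, 423.6, 218.6] [ 569. -298.] [134.  95.] 11.2
scene 528.4329436495711 -0.16456060909875447 [1.36  0.241 1.029]
bar place [368.8 325.9] 0.83 [[0.738 0.305]]
bar place [398.6 171.7] 0.79 [[0.227 0.333]]
bar place [381.3 250.9] 0.7 [[0.523 0.311]]
tray place [378.2 260.9] 0.6 [[0.525 0.309]]
rack place [144.5 232.8] 0.8 [[ 0.571 -0.291]]
rack place [378.5 261.5] 0.17 [[0.527 0.31 ]]
strip place [140.8 222.8] 0.72 [[ 0.579 -0.288]]
mat place [254.8 246.9] 0.83 [[0.55  0.001]]
```

View pics/top0.png

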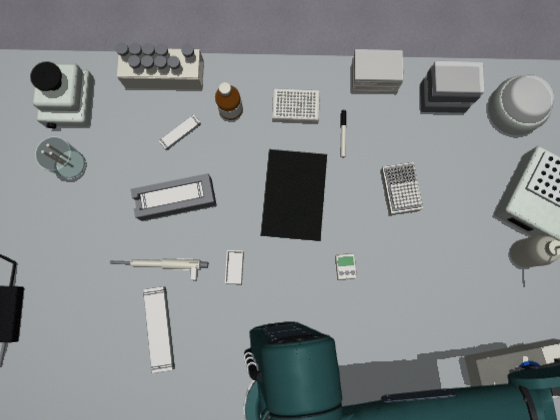

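View pics/scene0.png

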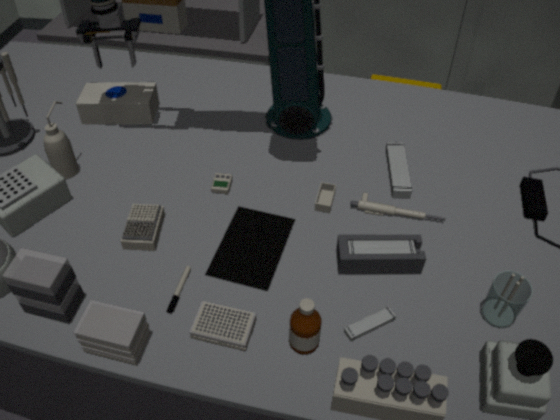

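```bash
cat > fit.py <<'E'
from h import *
from scipy.optimize import minimize
S={n:np.load(n+"0.npy",allow_pickle=True).item() for n in("top","scene")}
def box(p,L,W,z0,z1):
    c,s=np.cos(p[2]),np.sin(p[2]); a=np.array([[x*L/2,y*W/2] for x in(-1,1) for y in(-1,1)])
    xy=a@np.array([[c,s],[-s,c]])+p[:2]; return np.vstack([np.c_[xy,np.full(4,z)] for z in(z0,z1)])
def fit(M,p0,dims):
    def cost(p):
        e=0
        for n,m in M:
            h=cv2.convexHull((proj(S[n],box(p,*dims))*16).astype(np.int32)); im=np.zeros(m.shape,"uint8")
            cv2.fillConvexPoly(im,h,255,cv2.LINE_AA,4); i=im/255.; e+=1-np.minimum(i,m).sum()/np.maximum(i,m).sum()
        return e
    r=minimize(cost,p0,method="Nelder-Mead",options=dict(initial_simplex=np.array(p0)+np.vstack([np.zeros(3),np.diag([.01,.01,.1])])))
    return r.x,r.fun
if __name__=="__main__":
    for n in S: snapshot(n)
    res={}
    for q,p0,d in(("tray",[.524,.306,1.79],(.204,.076,0,.061)),("rack",[.563,-.291,.17],(.1278,.0855,0,.047))):
        m=[]
        for n in S:
            L=masks_of(n,q); m.append((n,L[0]["mask"].astype(float))); print(q,n,L[0]["extent"],round(L[0]["score"],2))
        for k in(m[:1],m[1:],m):
            x,f=fit(k,p0,d); print(q,x.round(4),round(f,3))
        res[q]=x
    tiles=[]
    for q,d in(("tray",(.204,.076,0,.061)),("rack",(.1278,.0855,0,.0485))):
        for n in S:
            s=S[n]; c=proj(s,[*res[q][:2],.05])[0]; k=4 if q=="tray" else 6; w,h=400//k,300//k
            x0,y0=int(c[0]-w/2),int(c[1]-h/2); im=cv2.resize(np.ascontiguousarray(s["pixels"][y0:y0+h,x0:x0+w,::-1]),(400,300),interpolation=2)
            f=lambda P:np.round(((proj(s,P)-[x0,y0]+.5)*k-.5)).astype(int)
            b=box(res[q],*d); cv2.polylines(im,[f(b[4:])[[0,1,3,2]]],1,(0,0,255)); 
            R=res[q]; ex=np.array([np.cos(R[2]),np.sin(R[2])])
            if q=="rack":
                pts=[[*(R[:2]+.0045*ex+t*np.array([-ex[1],ex[0]])),.052] for t in(-.035,.035)]
            else: pts=[[*(R[:2]+t*ex),.061] for t in(.058,-.06)]
            for p in f(pts): cv2.circle(im,tuple(int(v) for v in p),3,(0,255,0),1)
            tiles.append(im)
    cv2.imwrite("pics/fit.png",np.vstack([np.hstack(tiles[:2]),np.hstack(tiles[2:])]))
    o=get_obs(); print(o["tool_pos"],o["ee_rot"],grip_point_offset if "grip_point_offset" in globals() else None,o["width"],o["wrist_force"])
E
python3 fit.py
```

```text
tray top [130.9, 174.4, 212.9, 219.0] 0.68
tray scene [335.2, 235.8, 426.0, 278.5] 0.55
tray [0.5278 0.3079 1.7928] 0.41
tray [0.5295 0.308  1.7721] 0.316
tray [0.5281 0.3079 1.7836] 0.729
rack top [379.3, 164.5, 425.8, 215.9] 0.86
rack scene [123.4, 205.8, 163.8, 251.4] 0.69
rack [ 0.5635 -0.2926  0.1394] 0.128
rack [ 0.5647 -0.293   0.237 ] 0.166
rack [ 0.5637 -0.2932  0.2171] 0.297
[ 0.13329168 -0.53361546  0.16700809] [3.14152086e+00 2.65390179e-05 2.44808715e-01] 0.0188 0.09404641846019951 [ 0.40657806 -0.33423601  0.71696857]
```

View pics/fit.png

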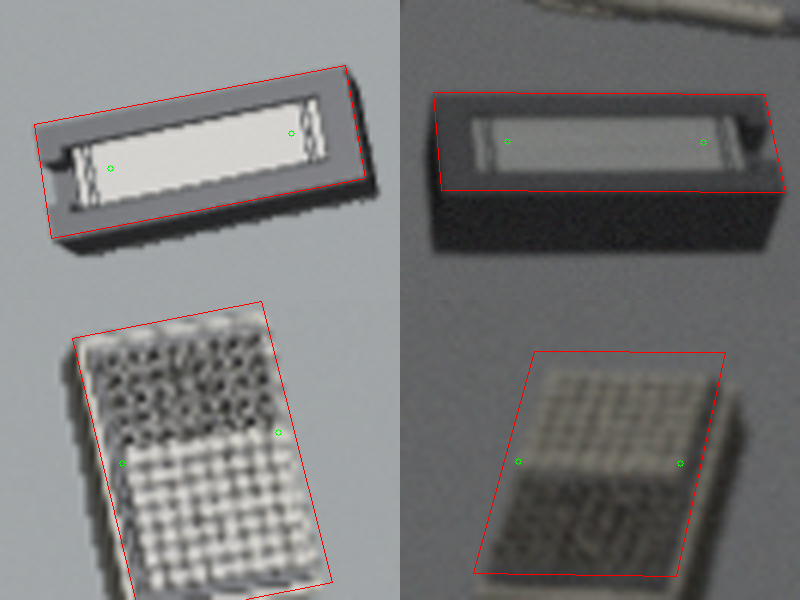

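Emit:
{"fn": "apply_moves", "kwargs": {
  "commands": [
    [0,0,0.08,0.019,0.045,0.006,0],
    [0,0,0.155,0.038,0.09,0.012,0],
    [0,0,0.23,0.057,0.135,0.018,0],
    [0,0,0.31,0.076,0.18,0.024,0],
    [0,0,0.385,0.096,0.225,0.03,0]
  ]
}}

```text
time: 1.65
tool_pos: [0.2296, -0.3069, 0.1973]
ee_rot: [3.141, -0.0, 0.632]
wrist_force: [1.6, 0.6, 0.3]
width: 0.0572
finger_force: 0.0
```

Emit:
{"fn": "apply_moves", "kwargs": {
  "commands": [
    [0,0,0.08,0.019,0.045,0,0],
    [0,0,0.155,0.038,0.09,0,0],
    [0,0,0.23,0.057,0.135,0,0],
    [0,0,0.31,0.076,0.18,0,0],
    [0,0,0.385,0.096,0.225,0,0]
  ]
}}

```text
time: 2.15
tool_pos: [0.3256, -0.0819, 0.1975]
ee_rot: [3.139, -0.0, 1.017]
wrist_force: [1.2, -1.7, 0.5]
width: 0.0177
finger_force: 0.0
```

```bash
cat > rk.py <<'E'
from fit import *
x=(np.arange(12)-5.5)*.009; y=(np.arange(8)-3.5)*.009
def T(p,P):
    c,s=np.cos(p[2]),np.sin(p[2]); return np.c_[P[:,:2]@np.array([[c,s],[-s,c]])+p[:2],P[:,2]]
g=lambda X,Y,z:np.array([[a,b,z] for a in X for b in Y])
W=np.vstack([g(x[:6],y,.0485),g(x[6:7],y,.052)]); B=g(x[7:],y,.046)
G=np.vstack([g(x[:6]+.0045,y[:-1]+.0045,.046)]); 
E1=g(x[7:]+.0045,y[:-1]+.0045,.046)
def samp(s,P,I):
    q=proj(s,P).astype("float32"); return cv2.remap(I,q[:,0],q[:,1],cv2.INTER_LINEAR).mean()
for n in S:
    s=S[n]; I=s["pixels"].astype("float32").mean(2)
    def sc(p): return -(2*samp(s,T(p,W),I)-samp(s,T(p,B),I)-samp(s,T(p,G),I)+.0*samp(s,T(p,E1),I))
    R=[]
    for a in np.arange(.08,.28,.02):
        for dx in np.arange(-.012,.013,.003):
            for dy in np.arange(-.009,.01,.003): p=[.5637+dx,-.2932+dy,a]; R.append((sc(p),p))
    R.sort(key=lambda r:r[0])
    for v,p in R[:5]:
        r=minimize(sc,p,method="Nelder-Mead",options=dict(initial_simplex=np.array(p)+np.vstack([np.zeros(3),np.diag([.002,.002,.02])])))
        print(n,r.x.round(4),round(r.fun,1))
E
python3 rk.py; python3 -c "
from h import *
o=get_obs();print(o['tool_pos'],o['ee_rot'],o['time'],o['joint_positions'])"
```

```text
top [ 0.5646 -0.2947  0.1787] -204.4
top [ 0.5645 -0.2946  0.1779] -204.1
top [ 0.5646 -0.2947  0.1789] -204.4
top [ 0.5646 -0.2947  0.1783] -204.3
top [ 0.563  -0.2859  0.1777] -179.3
scene [ 0.565  -0.2945  0.1776] -60.9
scene [ 0.5649 -0.2945  0.1782] -60.9
scene [ 0.5649 -0.2945  0.1784] -60.9
scene [ 0.565  -0.2945  0.1784] -60.9
scene [ 0.5649 -0.2945  0.1757] -60.9
[ 0.32562007 -0.08185548  0.19749012] [ 3.13931714e+00 -2.07374830e-04  1.01724019e+00] 2.15 [-4.15539816e-01 -4.10757879e-01  1.73883999e+00 -1.10847244e-04
  1.81122814e+00  1.37990038e-01]
```

Emit:
{"fn": "apply_moves", "kwargs": {
  "commands": [
    [0,0,0.08,0.019,0.045,0,0],
    [0,0,0.155,0.038,0.09,0,0],
    [0,0,0.23,0.057,0.135,0,0],
    [0,0,0.31,0.076,0.18,0,0],
    [0,0,0.385,0.095,0.223,0,0]
  ]
}}

```text
time: 2.65
tool_pos: [0.4206, 0.1417, 0.1973]
ee_rot: [3.14, -0.0, 1.404]
wrist_force: [0.1, -0.4, 0.7]
width: 0.0004
finger_force: 0.0
```

Emit:
{"fn": "apply_moves", "kwargs": {
  "commands": [
    [0,0,0.08,0.019,0.045,0,0],
    [0,0,0.155,0.038,0.09,0,0],
    [0,0,0.23,0.057,0.135,0,0],
    [0,0,0.31,0.076,0.18,0,0],
    [0,0,0.38,0.095,0.223,0,0]
  ]
}}

```text
time: 3.15
tool_pos: [0.5157, 0.3646, 0.1969]
ee_rot: [3.141, 0.0, 1.784]
wrist_force: [0.9, -1.6, -0.2]
width: 0.0007
finger_force: 0.0
```

Emit:
{"fn": "apply_moves", "kwargs": {
  "commands": [
    [0,0,0,0,0,-0.03,0],
    [0,0,0,0,0,-0.06,0],
    [0,0,0,0,0,-0.09,0],
    [0,0,0,0,0,-0.115,0],
    [0,0,0,0,0,-0.125,0]
  ]
}}

```text
time: 3.65
tool_pos: [0.5134, 0.3614, 0.0682]
ee_rot: [-3.136, 0.002, 1.78]
wrist_force: [-0.1, -0.7, -0.2]
width: 0.0004
finger_force: 0.0
```

Emit:
{"fn": "apply_moves", "kwargs": {
  "commands": [
    [0,0,0,0,0,0,0],
    [0,0,0,0,0,-0.004,0],
    [0,0,0,0,0,-0.008,0],
    [0,0,0,0,0,-0.012,0],
    [0,0,0,0,0,-0.016,0]
  ]
}}

```text
time: 4.15
tool_pos: [0.5157, 0.3626, 0.0567]
ee_rot: [3.14, -0.0, 1.78]
wrist_force: [0.3, 0.9, 0.3]
width: 0.0004
finger_force: 0.0
```

Emit:
{"fn": "apply_moves", "kwargs": {
  "commands": [
    [0,0,0,0,0,-0.004,0],
    [0,0,0,0,0,-0.008,0],
    [0,0,0,0,0,-0.011,0],
    [0,0,0,0,0,-0.013,0],
    [0,0,0,0,0,-0.013,0]
  ]
}}

```text
time: 4.65
tool_pos: [0.5151, 0.3622, 0.0425]
ee_rot: [-3.141, 0.0, 1.78]
wrist_force: [0.6, 0.4, -0.1]
width: 0.0004
finger_force: 0.0
```

Emit:
{"fn": "apply_moves", "kwargs": {
  "commands": [
    [0,0,0,0,0,-0.002,0],
    [0,0,0,0,0,-0.004,0],
    [0,0,0,0,0,-0.005,0],
    [0,0,0,0,0,-0.005,0],
    [0,0,0,0,0,-0.005,0]
  ]
}}

```text
time: 5.15
tool_pos: [0.5153, 0.3624, 0.038]
ee_rot: [3.141, -0.0, 1.78]
wrist_force: [0.6, 0.2, -0.3]
width: 0.0005
finger_force: 0.0
```

```bash
python3 - <<'E'
from h import *
s=snapshot("scene"); c=s["pixels"][190:290,310:450,::-1]
t=snapshot("top")["pixels"][160:260,110:250,::-1]
cv2.imwrite("pics/tip.png",np.hstack([cv2.resize(i,(400,286),interpolation=2) for i in (c,t)]))
o=get_obs(); print(o["tool_pos"],o["wrist_force"],o["wrist_torque"])
E
```

```text
[0.51535467 0.362435   0.03813062] [0.07070503 0.25478155 0.85979371] [-0.00070087 -0.14751678 -0.02820193]
```

View pics/tip.png

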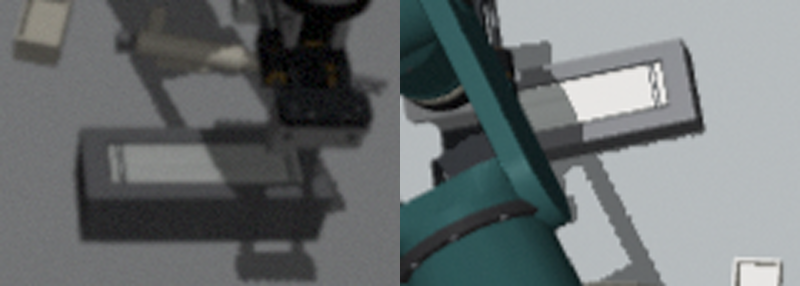

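```bash
python3 - <<'E'
from h import *
s=snapshot("scene"); im=s["pixels"][190:290,310:450,::-1]
im=cv2.resize(im,(800,571),interpolation=2)
im=cv2.convertScaleAbs(im,alpha=1.8)
k=800/140
f=lambda P:(proj(s,P)-[310,190]+.5)*k
ex=np.array([np.cos(1.782),np.sin(1.782)]); c=np.array([.5281,.3079])
pts=[[.5153,.3624,z] for z in (.038,.061,.1)]
for p in f(pts): cv2.circle(im,tuple(map(int,p)),4,(0,0,255),1)
# predicted tipped bar, top face outline
ey=np.array([-ex[1],ex[0]]);a=np.radians(20)
def P(x,y,z):
    X=2.4e-3+(x-2.4e-3)*np.cos(a)+z*np.sin(a); Z=.037-(x-2.4e-3)*np.sin(a)+z*np.cos(a)
    return [*(c+X*ex+y*ey),Z]
q=f([P(-.08,-.02,.024),P(-.08,.02,.024),P(.08,.02,.024),P(.08,-.02,.024)]).astype(int)
cv2.polylines(im,[q],1,(0,255,0))
q=f([[*(c+x*ex+y*ey),.061] for x,y in((-.08,-.02),(-.08,.02),(.08,.02),(.08,-.02))]).astype(int)
cv2.polylines(im,[q],1,(255,0,0))
cv2.imwrite("pics/tip2.png",im)
E
```

```text
(no output)
```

View pics/tip2.png

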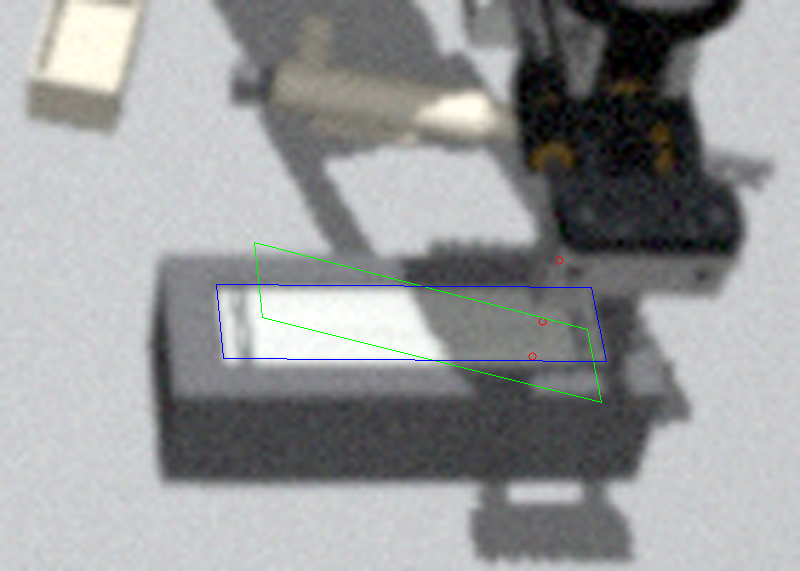

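```bash
python3 - <<'E'
from h import *
s=np.load("scene0.npy",allow_pickle=True).item()
y=np.array([np.sin(.245),-np.cos(.245)])
c=np.array([.1333,-.5336])
im=cv2.convertScaleAbs(cv2.resize(s["pixels"][0:110,40:190,::-1],(600,440),interpolation=2),alpha=1.8)
for t in (-.047,0,.047):
  for z in(.167,.167+.0188,.167+.0188+.078):
    p=(proj(s,[*(c+t*y),z])[0]-[40,0]+.5)*4; cv2.circle(im,tuple(map(int,p)),4,(0,0,255),1)
s=snapshot("top"); t=cv2.convertScaleAbs(cv2.resize(s["pixels"][150:260,90:140,::-1],(200,440),interpolation=2),alpha=1.3)
for z in(.038,.135):
    p=(proj(s,[.5153,.3624,z])[0]-[90,150]+.5)*4; cv2.circle(t,tuple(map(int,p)),4,(0,0,255),1)
cv2.imwrite("pics/chk.png",np.hstack([im,t]))
E
```

```text
(no output)
```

View pics/chk.png

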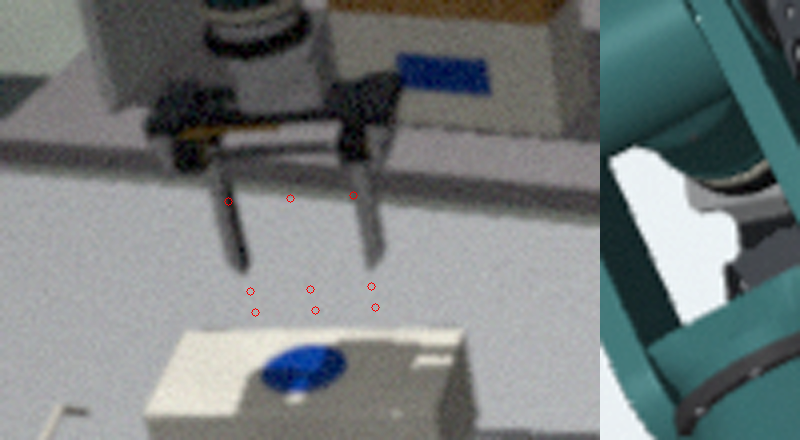

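Emit:
{"fn": "apply_moves", "kwargs": {
  "commands": [
    [0,0,0,0,0,-0.002,0],
    [0,0,0,0,0,-0.004,0],
    [0,0,0,0,0,-0.006,0],
    [0,0,0,0,0,-0.007,0],
    [0,0,0,0,0,-0.007,0]
  ]
}}

```text
time: 5.85
tool_pos: [0.5151, 0.3623, 0.0306]
ee_rot: [-3.141, 0.0, 1.78]
wrist_force: [0.4, 0.0, -0.6]
width: 0.0005
finger_force: 0.0
```

Emit:
{"fn": "apply_moves", "kwargs": {
  "commands": [
    [0,0,0,0,0,-0.002,0],
    [0,0,0,0,0,-0.004,0],
    [0,0,0,0,0,-0.005,0],
    [0,0,0,0,0,-0.006,0],
    [0,0,0,0,0,-0.006,0]
  ]
}}

```text
time: 6.35
tool_pos: [0.5152, 0.3623, 0.0248]
ee_rot: [-3.141, 0.0, 1.78]
wrist_force: [0.6, -0.4, 0.4]
width: 0.0009
finger_force: 0.0
```

```bash
python3 - <<'E'
from h import *
s=np.load("scene0.npy",allow_pickle=True).item(); t=np.load("top0.npy",allow_pickle=True).item()
# tips seen in scene0 at crop (243,270),(373,268)/4 + (40,0)
mid=(np.array([308.,269.])/4-.5)+[40,0]
for z in(.167,.2,.21): print(z,ground(s,mid,z))
print("start TCP in top:",proj(t,[.1333,-.5336,.167]))
n=snapshot("scene"); o=get_obs()
print(o["tool_pos"],o["wrist_force"],"black body bottom proj",(proj(n,[.60,.38,o["tool_pos"][2]+.097])-[310,190]+.5)*800/140)
cv2.imwrite("pics/now.png",np.hstack([cv2.resize(t["pixels"][320:420,400:560,::-1],(400,250)),cv2.convertScaleAbs(cv2.resize(n["pixels"][190:290,310:450,::-1],(400,286),interpolation=2),alpha=1.8)[:250]]))
E
```

```text
0.167 [[ 0.07902009 -0.56642413]]
0.2 [[ 0.12805044 -0.53554729]]
0.21 [[ 0.14290813 -0.52619067]]
start TCP in top: [[526.51688569 364.75118293]]
[0.51524583 0.36235259 0.02489097] [ 0.11014675  0.24676088 -0.43555321] black body bottom proj [[601.94377238 394.41498394]]
```

View pics/now.png

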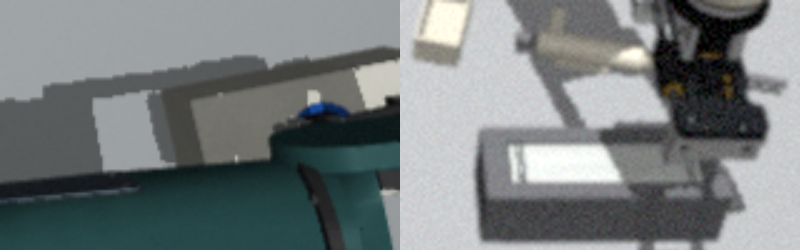

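Emit:
{"fn": "apply_moves", "kwargs": {
  "commands": [
    [0,0,0,0,0,-0.002,0],
    [0,0,0,0,0,-0.004,0],
    [0,0,0,0,0,-0.005,0],
    [0,0,0,0,0,-0.006,0],
    [0,0,0,0,0,-0.006,0]
  ]
}}

```text
time: 6.9
tool_pos: [0.5152, 0.3623, 0.0188]
ee_rot: [-3.141, 0.0, 1.78]
wrist_force: [0.2, 0.2, -0.3]
width: 0.0008
finger_force: 0.0
```

Emit:
{"fn": "apply_moves", "kwargs": {
  "commands": [
    [0,0,0,0,0,-0.001,0],
    [0,0,0,0,0,-0.002,0],
    [0,0,0,0,0,-0.003,0],
    [0,0,0,0,0,-0.004,0],
    [0,0,0,0,0,-0.005,0]
  ]
}}

```text
time: 7.4
tool_pos: [0.5153, 0.3623, 0.0139]
ee_rot: [-3.142, 0.0, 1.78]
wrist_force: [0.6, 0.3, -1.1]
width: 0.0003
finger_force: 0.0
```

Emit:
{"fn": "apply_moves", "kwargs": {
  "commands": [
    [0,0,0,0,0,-0.001,0],
    [0,0,0,0,0,-0.002,0],
    [0,0,0,0,0,-0.003,0],
    [0,0,0,0,0,-0.004,0],
    [0,0,0,0,0,-0.005,0]
  ]
}}

```text
time: 7.9
tool_pos: [0.5153, 0.3624, 0.0089]
ee_rot: [3.141, -0.0, 1.78]
wrist_force: [0.2, 0.2, 0.1]
width: 0.0002
finger_force: 0.0
```

```bash
python3 - <<'E'
from h import *
n=snapshot("scene"); o=get_obs(); print(o["tool_pos"],o["wrist_force"],o["width"])
cv2.imwrite("pics/now2.png",cv2.convertScaleAbs(cv2.resize(n["pixels"][180:290,330:450,::-1],(655,600),interpolation=2),alpha=1.9))
E
```

```text
[0.51519144 0.3622911  0.00870437] [0.06458614 0.13281783 0.15077763] 0.00078608916544633
```

View pics/now2.png

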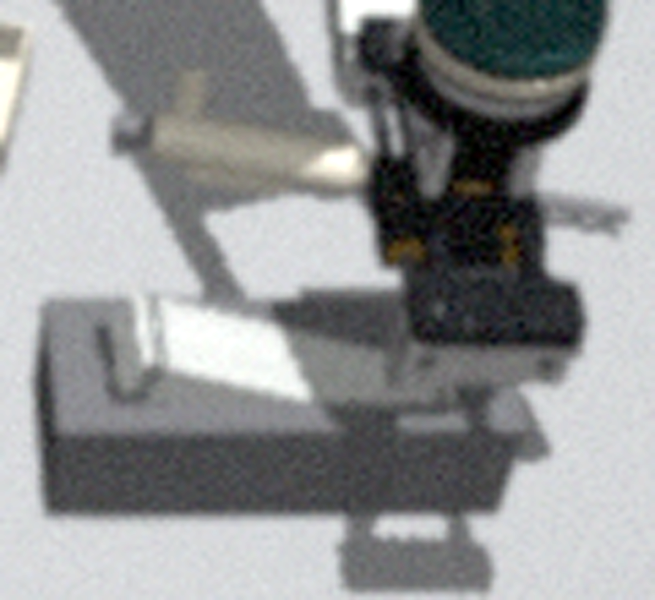

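Emit:
{"fn": "apply_moves", "kwargs": {
  "commands": [
    [0,0,0,0,0,-0.001,0],
    [0,0,0,0,0,-0.002,0],
    [0,0,0,0,0,-0.003,0],
    [0,0,0,0,0,-0.004,0],
    [0,0,0,0,0,-0.005,0]
  ]
}}

```text
time: 8.45
tool_pos: [0.5158, 0.3627, 0.0065]
ee_rot: [3.14, -0.001, 1.78]
wrist_force: [-3.5, -1.1, 11.0]
width: 0.0003
finger_force: 5.0
```

Emit:
{"fn": "apply_moves", "kwargs": {
  "commands": [
    [0,0,0,0,0,-0.001,0],
    [0,0,0,0,0,-0.002,0],
    [0,0,0,0,0,-0.003,0],
    [0,0,0,0,0,-0.003,0],
    [0,0,0,0,0,-0.003,0]
  ]
}}

```text
time: 8.95
tool_pos: [0.5164, 0.3634, 0.0061]
ee_rot: [3.137, -0.002, 1.78]
wrist_force: [-4.7, -1.3, 15.5]
width: 0.0007
finger_force: 7.3
```

Emit:
{"fn": "apply_moves", "kwargs": {
  "commands": [
    [0,0,0,0,0,0.004,0],
    [0,0,0,0,0,0.012,0],
    [0,0,0,0,0,0.03,0],
    [0,0,0,0,0,0.065,30],
    [0,0,0,0,0,0.1,100]
  ]
}}

```text
time: 9.45
tool_pos: [0.5145, 0.3618, 0.1005]
ee_rot: [-3.139, 0.001, 1.78]
wrist_force: [1.4, 0.3, -0.6]
width: 0.0131
finger_force: 0.0
```

Emit:
{"fn": "apply_moves", "kwargs": {
  "commands": [
    [0,0,0,0.006,-0.028,0,100],
    [0,0,0,0.013,-0.056,0,100],
    [0,0,0,0.019,-0.085,0,100],
    [0,0,0,0.0255,-0.113,0,100],
    [0,0,0,0.0255,-0.113,0,100]
  ]
}}

```text
time: 9.95
tool_pos: [0.5415, 0.2461, 0.1007]
ee_rot: [-3.141, 0.002, 1.776]
wrist_force: [0.4, -0.3, -0.0]
width: 0.0528
finger_force: 0.0
```

```bash
python3 - <<'E'
from h import *
n=snapshot("scene"); o=get_obs(); print(o["tool_pos"],o["wrist_force"],o["width"])
k=5;x0,y0=330,180; im=cv2.convertScaleAbs(cv2.resize(n["pixels"][y0:y0+110,x0:x0+120,::-1],(600,550),interpolation=2),alpha=1.9)
p=o["tool_pos"]; yy=np.array([np.sin(1.78),-np.cos(1.78)])
for t in(-.047,.047):
  for z in (.0395,.0395+.0188): cv2.circle(im,tuple(map(int,(proj(n,[*(p[:2]+t*yy),p[2]+z])[0]-[x0,y0]+.5)*k)),4,(0,0,255),1)
cv2.imwrite("pics/g.png",im)
E
```

```text
[0.54107287 0.24801377 0.10073167] [ 0.02843299 -0.29986844  0.35404158] 0.05659846131012798
```

View pics/g.png

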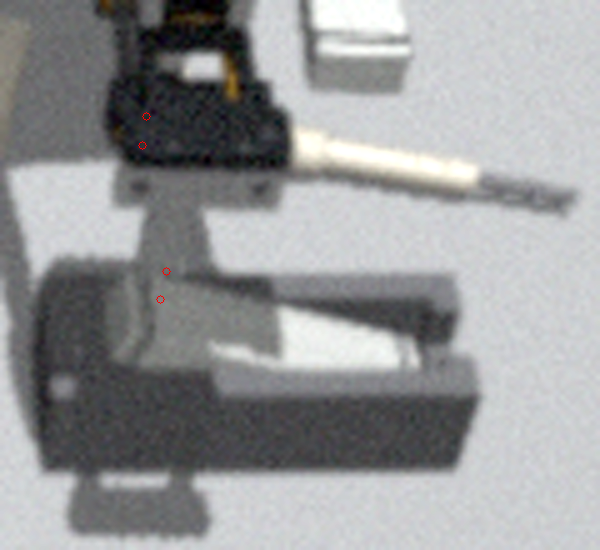

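Emit:
{"fn": "apply_moves", "kwargs": {
  "commands": [
    [0,0,0,0,0,0,100],
    [0,0,0,0,0,0,100],
    [0,0,0,0,0,0,100],
    [0,0,0,0,0,0,100],
    [0,0,0,0,0,-0.01,100]
  ]
}}

```text
time: 10.5
tool_pos: [0.5418, 0.2504, 0.0924]
ee_rot: [3.138, -0.001, 1.781]
wrist_force: [0.6, 0.6, 0.1]
width: 0.0935
finger_force: 0.0
```

Emit:
{"fn": "apply_moves", "kwargs": {
  "commands": [
    [0,0,0,0,0,-0.02,100],
    [0,0,0,0,0,-0.04,100],
    [0,0,0,0,0,-0.055,100],
    [0,0,0,0,0,-0.062,100],
    [0,0,0,0,0,-0.065,100]
  ]
}}

```text
time: 11.0
tool_pos: [0.5402, 0.2492, 0.0248]
ee_rot: [-3.14, 0.0, 1.78]
wrist_force: [0.2, -0.2, 0.2]
width: 0.0943
finger_force: 0.0
```

Emit:
{"fn": "apply_moves", "kwargs": {
  "commands": [
    [0,0,0,0,0,0,60],
    [0,0,0,0,0,0,20],
    [0,0,0,0,0,0,0],
    [0,0,0,0,0,0,0],
    [0,0,0,0,0,0,0]
  ]
}}

```text
time: 11.5
tool_pos: [0.5411, 0.2495, 0.0265]
ee_rot: [3.141, -0.0, 1.78]
wrist_force: [-0.4, 0.6, 0.1]
width: 0.0575
finger_force: 0.0
```

Emit:
{"fn": "apply_moves", "kwargs": {
  "commands": [
    [0,0,0,0,0,0,0],
    [0,0,0,0,0,0,0],
    [0,0,0,0,0,0,0],
    [0,0,0,0,0,0,0],
    [0,0,0,0,0,0,0]
  ]
}}

```text
time: 12.0
tool_pos: [0.5408, 0.2494, 0.026]
ee_rot: [3.141, 0.0, 1.78]
wrist_force: [-0.5, 0.1, 0.1]
width: 0.0397
finger_force: 30.0
```

Emit:
{"fn": "apply_moves", "kwargs": {
  "commands": [
    [0,0,0,0,0,0.005,0],
    [0,0,0,0,0,0.012,0],
    [0,0,0,0,0,0.022,0],
    [0,0,0,0,0,0.034,0],
    [0,0,0,0,0,0.046,0]
  ]
}}

```text
time: 12.5
tool_pos: [0.541, 0.2494, 0.0732]
ee_rot: [3.141, 0.0, 1.78]
wrist_force: [0.5, 0.3, -3.9]
width: 0.0397
finger_force: 30.0
```

Emit:
{"fn": "apply_moves", "kwargs": {
  "commands": [
    [0,0,0,0,0,0.02,0],
    [0,0,0,0,0,0.04,0],
    [0,0,0,0,0,0.06,0],
    [0,0,0,0,0,0.075,0],
    [0,0,0,0,0,0.08,0]
  ]
}}

```text
time: 13.0
tool_pos: [0.5421, 0.2498, 0.1553]
ee_rot: [3.137, -0.001, 1.78]
wrist_force: [0.7, 0.6, -4.2]
width: 0.0398
finger_force: 30.0
```

```bash
python3 - <<'E'
from h import *
n=snapshot("scene"); o=get_obs(); print(o["tool_pos"],o["wrist_force"],o["wrist_torque"],o["width"])
p=proj(n,[*o["tool_pos"][:2],o["tool_pos"][2]+.05])[0]; print(p)
for m in masks_of("scene","bar"): print(m["score"],m["extent"])
x0,y0=int(p[0])-60,int(p[1])-50
cv2.imwrite("pics/lift.png",cv2.convertScaleAbs(cv2.resize(n["pixels"][y0:y0+110,x0:x0+140,::-1],(700,550),interpolation=2),alpha=1.9))
E
```

```text
[0.54191089 0.24976308 0.15481081] [-0.09598615 -0.68568017 -2.80937639] [-0.30959821 -0.11386646  0.04451229] 0.0395822153879348
[363.99358182 204.15431542]
0.91 [387.2, 141.5, 411.1, 201.6]
0.87 [341.6, 308.2, 394.3, 342.5]
0.65 [357.1, 202.4, 425.2, 235.0]
```

View pics/lift.png

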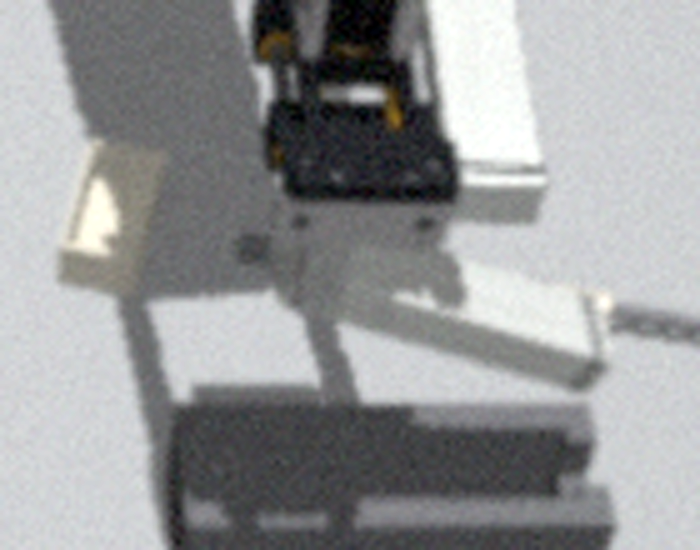

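Emit:
{"fn": "apply_moves", "kwargs": {
  "commands": [
    [0,0,0,0.001,-0.02,0,0],
    [0,0,0,0.003,-0.05,0,0],
    [0,0,0,0.006,-0.085,0,0],
    [0,0,0,0.008,-0.12,0,0],
    [0,0,0,0.01,-0.155,0,0]
  ]
}}

```text
time: 13.6
tool_pos: [0.5499, 0.0931, 0.1503]
ee_rot: [-3.139, -0.0, 1.78]
wrist_force: [0.6, 0.2, -3.8]
width: 0.0397
finger_force: 30.0
```

Emit:
{"fn": "apply_moves", "kwargs": {
  "commands": [
    [0,0,0,0.002,-0.035,0,0],
    [0,0,0,0.005,-0.07,0,0],
    [0,0,0,0.007,-0.105,0,0],
    [0,0,0,0.009,-0.135,0,0],
    [0,0,0,0.011,-0.157,0,0]
  ]
}}

```text
time: 14.1
tool_pos: [0.561, -0.0647, 0.1503]
ee_rot: [-3.139, -0.0, 1.778]
wrist_force: [0.4, -0.2, -4.2]
width: 0.0395
finger_force: 30.0
```

Emit:
{"fn": "apply_moves", "kwargs": {
  "commands": [
    [0.06,0.013,0,0,0,0,0],
    [0.14,0.03,0,0,0,0,0],
    [0.22,0.047,0,0,0,0,0],
    [0.3,0.064,0,0,0,0,0],
    [0.341,0.073,0,0,0,0,0]
  ]
}}

```text
time: 14.6
tool_pos: [0.5614, -0.0642, 0.1498]
ee_rot: [-3.138, -0.351, 1.776]
wrist_force: [0.1, 0.2, -5.5]
width: 0.0398
finger_force: 30.0
```

```bash
cat > barfit.py <<'E'
from fit import *
import sys
# fit x,y (yaw fixed), z of tool tip known-ish, pitch about bar y, for the held bar from the silhouettes
def barbox(p):
    x,y,z,a,yaw=p; ex=np.array([np.cos(yaw)*np.cos(a),np.sin(yaw)*np.cos(a),-np.sin(a)]); ey=np.array([-np.sin(yaw),np.cos(yaw),0]); ez=np.cross(ex,ey)
    return np.array([np.array([x,y,z])+i*.08*ex+j*.02*ey+k*.024*ez for i in(-1,1) for j in(-1,1) for k in(0,1)])
def nearest(n,guess,tol=40):
    s=snapshot(n); c=proj(s,guess)[0]; best=None
    for m in masks_of(n,"bar"):
        e=m["extent"]; d=np.hypot((e[0]+e[2])/2-c[0],(e[1]+e[3])/2-c[1]); print(n,round(m["score"],2),np.round(e),"dist",round(d,1))
        if d<tol and best is None: best=m["mask"]
    return s,best
E
python3 - <<'E'
from barfit import *
o=get_obs(); t=o["tool_pos"]; print(t,o["ee_rot"],o["wrist_force"],o["width"])
for n in S:
    s,m=nearest(n,[t[0]-.013,t[1]+.06,.19],60); save(s,n+"_h.png")
    if m is not None:
        c=max(cv2.findContours(m.astype("uint8"),0,2)[0],key=cv2.contourArea); print(cv2.minAreaRect(c))
        for a in(0,.1,.2): b=proj(s,barbox([t[0]-.013,t[1]+.06,.185,a,1.78])); print(a,cv2.minAreaRect(b.astype("float32")))
E
```

```text
[ 0.56143812 -0.06420397  0.14983614] [-3.13822994 -0.35112304  1.77621581] [ 0.08724045  0.18632345 -5.51100594] 0.03977337633050641
top 0.82 [145. 287. 173. 375.] dist 203.7
top 0.61 [159. 115. 201. 148.] dist 122.1
top 0.59 [263. 162. 333. 194.] dist 4.7
((297.1106262207031, 176.775634765625), (20.314205169677734, 69.5370864868164), 77.59258270263672)
0 ((293.6582336425781, 176.6005859375), (19.169321060180664, 69.6921157836914), 79.31959533691406)
0.1 ((292.70599365234375, 176.84413146972656), (19.198949813842773, 69.7548828125), 77.99993133544922)
0.2 ((292.2519226074219, 176.80014038085938), (19.336761474609375, 70.14320373535156), 76.95352935791016)
scene 0.8 [343. 310. 393. 341.] dist 177.4
scene 0.74 [212. 181. 285. 210.] dist 4.0
scene 0.56 [387. 142. 412. 200.] dist 150.3
((246.97769165039062, 196.0740509033203), (70.72879028320312, 20.448020935058594), 7.305759906768799)
0 ((249.97906494140625, 190.2320098876953), (72.44805145263672, 20.13638687133789), 0.7470136284828186)
0.1 ((251.05938720703125, 190.2548065185547), (72.57562255859375, 20.165555953979492), 4.7466535568237305)
0.2 ((251.9820098876953, 190.33087158203125), (72.62869262695312, 20.243986129760742), 8.752923011779785)
```

Emit:
{"fn": "apply_moves", "kwargs": {
  "commands": [
    [0,0,0,0,0,-0.025,0],
    [0,0,0,0,0,-0.055,0],
    [0,0,0,0,0,-0.09,0],
    [0,0,0,0,0,-0.12,0],
    [0,0,0,0,0,-0.135,0]
  ]
}}

```text
time: 15.3
tool_pos: [0.5598, -0.0611, 0.0142]
ee_rot: [-3.137, -0.35, 1.78]
wrist_force: [-0.1, 0.1, -4.7]
width: 0.04
finger_force: 30.0
```

Emit:
{"fn": "apply_moves", "kwargs": {
  "commands": [
    [0,0,0,0,0,-0.005,0],
    [0,0,0,0,0,-0.01,0],
    [0,0,0,0,0,-0.015,0],
    [0,0,0,0,0,-0.02,0],
    [0,0,0,0,0,-0.025,0]
  ]
}}

```text
time: 15.8
tool_pos: [0.5636, -0.0636, -0.0067]
ee_rot: [3.138, -0.346, 1.78]
wrist_force: [-0.3, -2.1, 0.5]
width: 0.04
finger_force: 30.0
```

Emit:
{"fn": "apply_moves", "kwargs": {
  "commands": [
    [0,0,0,0,0,-0.003,0],
    [0,0,0,0,0,-0.006,0],
    [0,0,0,0,0,-0.009,0],
    [0,0,0,0,0,-0.012,0],
    [0,0,0,0,0,-0.014,0]
  ]
}}

```text
time: 16.3
tool_pos: [0.5619, -0.0625, -0.0223]
ee_rot: [-3.141, -0.349, 1.779]
wrist_force: [1.0, -1.5, -0.6]
width: 0.0398
finger_force: 30.0
```

Emit:
{"fn": "apply_moves", "kwargs": {
  "commands": [
    [0,0,0,0,0,-0.001,0],
    [0,0,0,0,0,-0.002,0],
    [0,0,0,0,0,-0.003,0],
    [0,0,0,0,0,-0.004,0],
    [0,0,0,0,0,-0.005,0]
  ]
}}

```text
time: 16.8
tool_pos: [0.5618, -0.0626, -0.027]
ee_rot: [-3.141, -0.349, 1.78]
wrist_force: [0.8, -1.8, -0.1]
width: 0.0398
finger_force: 30.0
```

Emit:
{"fn": "apply_moves", "kwargs": {
  "commands": [
    [0,0,0,0,0,-0.001,0],
    [0,0,0,0,0,-0.002,0],
    [0,0,0,0,0,-0.003,0],
    [0,0,0,0,0,-0.003,0],
    [0,0,0,0,0,-0.003,0]
  ]
}}

```text
time: 17.3
tool_pos: [0.5619, -0.0626, -0.0272]
ee_rot: [3.141, -0.349, 1.781]
wrist_force: [-3.1, -2.6, 11.1]
width: 0.0396
finger_force: 30.0
```

Emit:
{"fn": "apply_moves", "kwargs": {
  "commands": [
    [0,0,0,0,0,0.001,30],
    [0,0,0,0,0,0.002,60],
    [0,0,0,0,0,0.003,100],
    [0,0,0,0,0,0.003,100],
    [0,0,0,0,0,0.003,100]
  ]
}}

```text
time: 17.8
tool_pos: [0.5614, -0.0623, -0.0275]
ee_rot: [-3.14, -0.349, 1.78]
wrist_force: [-0.1, -0.2, -0.0]
width: 0.0681
finger_force: 0.0
```

Emit:
{"fn": "apply_moves", "kwargs": {
  "commands": [
    [0,0,0,0,0,0,100],
    [0,0,0,0,0,0,100],
    [0,0,0,0,0,0.01,100],
    [0,0,0,0,0,0.03,100],
    [0,0,0,0,0,0.06,100]
  ]
}}

```text
time: 18.3
tool_pos: [0.5604, -0.0621, 0.0325]
ee_rot: [-3.137, -0.351, 1.778]
wrist_force: [0.5, -0.4, 0.1]
width: 0.0938
finger_force: 0.0
```

Emit:
{"fn": "apply_moves", "kwargs": {
  "commands": [
    [-0.08,-0.017,0,-0.01,-0.02,0.03,100],
    [-0.16,-0.034,0,-0.03,-0.05,0.06,100],
    [-0.24,-0.051,0,-0.05,-0.08,0.08,100],
    [-0.32,-0.068,0,-0.08,-0.11,0.08,100],
    [-0.341,-0.073,0,-0.1,-0.13,0.08,100]
  ]
}}

```text
time: 18.8
tool_pos: [0.4612, -0.1932, 0.1159]
ee_rot: [3.138, 0.005, 1.781]
wrist_force: [0.0, -0.1, 0.9]
width: 0.0936
finger_force: 0.0
```

```bash
cat > lay.py <<'E'
from barfit import *
o=get_obs(); print(o["time"],o["tool_pos"],o["ee_rot"],o["width"],o["wrist_force"])
M=[]
for n in ("top","scene"):
    s,m=nearest(n,[.549,-.003,.014],40)
    if m is not None: M.append((n,m.astype(float)))
for k in [[a] for a in M]+[M]:
    r=fit(k,[.549,-.003,1.78],(.16,.04,.002,.026)); print([a[0] for a in k],r[0].round(4),round(r[1],3))
E
python3 lay.py
```

```text
18.8 [ 0.4611931  -0.19317328  0.11591252] [3.13843362 0.00489071 1.78081955] 0.09357034108631837 [ 0.04070432 -0.10178646  0.94477472]
top 0.87 [143. 289. 173. 375.] dist 193.5
top 0.63 [159. 116. 202. 149.] dist 126.7
top 0.57 [265. 179. 327. 205.] dist 4.1
top 0.18 [224. 252. 245. 284.] dist 94.7
scene 0.61 [218. 234. 284. 256.] dist 3.0
scene 0.61 [388. 141. 413. 200.] dist 163.9
['top'] [ 0.5523 -0.0122  1.7733] 0.141
['scene'] [ 0.5514 -0.01    1.7611] 0.145
['top', 'scene'] [ 0.5521 -0.0097  1.7608] 0.29
```

Emit:
{"fn": "apply_moves", "kwargs": {
  "commands": [
    [0,0,-0.003,0.018,0.036,0,100],
    [0,0,-0.006,0.04,0.08,0,100],
    [0,0,-0.009,0.06,0.12,0,100],
    [0,0,-0.012,0.08,0.16,-0.02,100],
    [0,0,-0.012,0.0905,0.182,-0.05,100]
  ]
}}

```text
time: 19.5
tool_pos: [0.5561, -0.0066, 0.0645]
ee_rot: [3.136, -0.0, 1.771]
wrist_force: [0.0, -0.2, -0.4]
width: 0.0939
finger_force: 0.0
```

Emit:
{"fn": "apply_moves", "kwargs": {
  "commands": [
    [0,0,0,0,0,-0.02,100],
    [0,0,0,0,0,-0.045,100],
    [0,0,0,0,0,-0.07,100],
    [0,0,0,0,0,-0.085,100],
    [0,0,0,0,0,-0.0915,100]
  ]
}}

```text
time: 20.0
tool_pos: [0.5513, -0.0098, -0.0307]
ee_rot: [-3.138, -0.002, 1.768]
wrist_force: [-0.2, -0.2, -0.7]
width: 0.0939
finger_force: 0.0
```

Emit:
{"fn": "apply_moves", "kwargs": {
  "commands": [
    [0,0,0,0,0,0,60],
    [0,0,0,0,0,0,20],
    [0,0,0,0,0,0,0],
    [0,0,0,0,0,0,0],
    [0,0,0,0,0,0,0]
  ]
}}

```text
time: 20.5
tool_pos: [0.5529, -0.0107, -0.0276]
ee_rot: [3.14, 0.0, 1.768]
wrist_force: [0.5, 0.2, -0.4]
width: 0.0574
finger_force: 0.0
```

Emit:
{"fn": "apply_moves", "kwargs": {
  "commands": [
    [0,0,0,0,0,0,0],
    [0,0,0,0,0,0,0],
    [0,0,0,0,0,0,0],
    [0,0,0,0,0,0,0],
    [0,0,0,0,0,0,0]
  ]
}}

```text
time: 21.0
tool_pos: [0.5518, -0.0108, -0.0284]
ee_rot: [-3.141, 0.0, 1.768]
wrist_force: [-3.0, -0.7, 4.1]
width: 0.04
finger_force: 30.0
```

Emit:
{"fn": "apply_moves", "kwargs": {
  "commands": [
    [0,0,0,0,0,0.015,0],
    [0,0,0,0,0,0.04,0],
    [0,0,0,0,0,0.07,0],
    [0,0,0,0,0,0.1,0],
    [0,0,0,0,0,0.12,0]
  ]
}}

```text
time: 21.5
tool_pos: [0.5534, -0.0105, 0.094]
ee_rot: [3.138, 0.001, 1.768]
wrist_force: [0.1, 0.4, -4.1]
width: 0.0399
finger_force: 30.0
```

Emit:
{"fn": "apply_moves", "kwargs": {
  "commands": [
    [0,0,-0.004,0.001,-0.02,0,0],
    [0,0,-0.008,0.003,-0.05,0,0],
    [0,0,-0.012,0.005,-0.085,0,0],
    [0,0,-0.016,0.007,-0.12,0,0],
    [0,0,-0.019,0.009,-0.155,0,0]
  ]
}}

```text
time: 22.0
tool_pos: [0.5612, -0.1665, 0.0912]
ee_rot: [3.141, -0.001, 1.749]
wrist_force: [0.8, 0.2, -4.9]
width: 0.0399
finger_force: 30.0
```

Emit:
{"fn": "apply_moves", "kwargs": {
  "commands": [
    [0,0,0,0.002,-0.035,0,0],
    [0,0,0,0.004,-0.07,0,0],
    [0,0,0,0.006,-0.1,0,0],
    [0,0,0,0.008,-0.123,0,0],
    [0,0,0,0.008,-0.128,0,0]
  ]
}}

```text
time: 22.5
tool_pos: [0.5689, -0.2963, 0.0906]
ee_rot: [-3.141, 0.0, 1.746]
wrist_force: [-0.0, 0.4, -4.8]
width: 0.0399
finger_force: 30.0
```

```bash
python3 - <<'E'
from barfit import *
o=get_obs(); t=o["tool_pos"]; print(t,o["ee_rot"],o["wrist_force"],o["width"])
zb=t[2]+.0304
M=[]
for n in S:
    s,m=nearest(n,[.569,-.294,zb+.012],40); M.append((n,m))
    if m is not None:
        r=cv2.minAreaRect(max(cv2.findContours(m.astype("uint8"),0,2)[0],key=cv2.contourArea)); print(r)
        for a in(-.1,0,.1): print(a,cv2.minAreaRect(proj(s,barbox([t[0],t[1],zb,a,1.749])).astype("float32")))
        print(fit([(n,m.astype(float))],[.569,-.294,1.749],(.16,.04,zb,zb+.024)))
E
```

```text
[ 0.5688871  -0.29629048  0.09057903] [-3.14092002e+00  1.81523623e-04  1.74568673e+00] [-0.04276211  0.39702484 -4.81429753] 0.039863383729873664
top 0.73 [159. 114. 201. 150.] dist 235.6
top 0.66 [146. 289. 171. 378.] dist 297.2
top 0.5 [379. 171. 447. 189.] dist 3.7
((383.8235168457031, 178.2941131591797), (10.975909233093262, 20.236831665039062), 30.963756561279297)
-0.1 ((412.6894836425781, 176.54856872558594), (18.042879104614258, 67.2366714477539), 82.00022888183594)
0 ((412.4398193359375, 176.63841247558594), (17.890716552734375, 68.15892028808594), 80.97990417480469)
0.1 ((412.1763000488281, 176.73104858398438), (17.899234771728516, 68.39779663085938), 79.88330841064453)
(array([ 0.56793835, -0.2949132 ,  1.75219291]), np.float64(0.8043585342189715))
scene 0.93 [386. 143. 415. 200.] dist 267.9
scene 0.72 [344. 308. 396. 342.] dist 268.6
scene 0.65 [102. 186. 168. 208.] dist 1.5
((149.82994079589844, 196.26177978515625), (34.299560546875, 19.45188331604004), 2.0454084873199463)
-0.1 ((132.40679931640625, 196.11801147460938), (18.835256576538086, 69.002197265625), 87.4873275756836)
0 ((132.71591186523438, 195.90928649902344), (69.26355743408203, 18.87531852722168), 2.072993278503418)
0.1 ((133.0397491455078, 195.94566345214844), (69.21099090576172, 18.868812561035156), 6.055471420288086)
(array([ 0.56990489, -0.29546068,  1.78316189]), np.float64(0.30812255832764446))
```

Emit:
{"fn": "apply_moves", "kwargs": {
  "commands": [
    [0,0,0,0,0,-0.015,0],
    [0,0,0,0,0,-0.035,0],
    [0,0,0,0,0,-0.05,0],
    [0,0,0,0,0,-0.06,0],
    [0,0,0,0,0,-0.063,0]
  ]
}}

```text
time: 23.2
tool_pos: [0.5682, -0.2924, 0.0261]
ee_rot: [-3.139, -0.003, 1.749]
wrist_force: [-0.4, 0.5, -4.8]
width: 0.0398
finger_force: 30.0
```

Emit:
{"fn": "apply_moves", "kwargs": {
  "commands": [
    [0,0,0,0,0,-0.001,0],
    [0,0,0,0,0,-0.002,0],
    [0,0,0,0,0,-0.003,0],
    [0,0,0,0,0,-0.004,0],
    [0,0,0,0,0,-0.005,0]
  ]
}}

```text
time: 23.7
tool_pos: [0.5696, -0.2939, 0.024]
ee_rot: [3.141, 0.001, 1.749]
wrist_force: [0.4, 0.3, -3.8]
width: 0.0396
finger_force: 30.0
```

Emit:
{"fn": "apply_moves", "kwargs": {
  "commands": [
    [0,0,0,0,0,-0.0007,0],
    [0,0,0,0,0,-0.0014,0],
    [0,0,0,0,0,-0.002,0],
    [0,0,0,0,0,-0.0025,0],
    [0,0,0,0,0,-0.003,0]
  ]
}}

```text
time: 24.2
tool_pos: [0.5693, -0.2937, 0.0216]
ee_rot: [3.141, 0.0, 1.749]
wrist_force: [-2.7, 1.4, 2.4]
width: 0.0398
finger_force: 30.0
```

Emit:
{"fn": "apply_moves", "kwargs": {
  "commands": [
    [0,0,0,0,0,-0.0006,0],
    [0,0,0,0,0,-0.0012,0],
    [0,0,0,0,0,-0.0018,0],
    [0,0,0,0,0,-0.0022,0],
    [0,0,0,0,0,-0.0025,0]
  ]
}}

```text
time: 24.7
tool_pos: [0.5694, -0.2937, 0.0195]
ee_rot: [3.141, 0.001, 1.749]
wrist_force: [-3.6, 2.1, 4.2]
width: 0.0396
finger_force: 30.0
```

Emit:
{"fn": "apply_moves", "kwargs": {
  "commands": [
    [0,0,0,0,0,-0.0005,0],
    [0,0,0,0,0,-0.001,0],
    [0,0,0,0,0,-0.0015,0],
    [0,0,0,0,0,-0.0015,0],
    [0,0,0,0,0,-0.0015,0]
  ]
}}

```text
time: 25.2
tool_pos: [0.5694, -0.2937, 0.0182]
ee_rot: [3.141, 0.001, 1.749]
wrist_force: [-3.8, 2.4, 6.4]
width: 0.0396
finger_force: 30.0
```

Emit:
{"fn": "apply_moves", "kwargs": {
  "commands": [
    [0,0,0,0,0,-0.0005,0],
    [0,0,0,0,0,-0.001,0],
    [0,0,0,0,0,-0.0015,0],
    [0,0,0,0,0,-0.0015,0],
    [0,0,0,0,0,-0.0015,0]
  ]
}}

```text
time: 25.7
tool_pos: [0.5694, -0.2937, 0.0181]
ee_rot: [3.141, 0.001, 1.749]
wrist_force: [-5.8, 3.2, 10.1]
width: 0.0395
finger_force: 30.0
```

Emit:
{"fn": "apply_moves", "kwargs": {
  "commands": [
    [0,0,0,0,0,-0.0005,0],
    [0,0,0,0,0,-0.001,0],
    [0,0,0,0,0,-0.0015,0],
    [0,0,0,0,0,-0.0015,0],
    [0,0,0,0,0,-0.0015,0]
  ]
}}

```text
time: 26.2
tool_pos: [0.5695, -0.2938, 0.0181]
ee_rot: [3.14, 0.002, 1.749]
wrist_force: [-7.2, 4.0, 13.9]
width: 0.0394
finger_force: 30.0
```

Emit:
{"fn": "apply_moves", "kwargs": {
  "commands": [
    [0,0,0,0,0,-0.0006,0],
    [0,0,0,0,0,-0.0012,0],
    [0,0,0,0,0,-0.0018,0],
    [0,0,0,0,0,-0.002,0],
    [0,0,0,0,0,-0.002,0]
  ]
}}

```text
time: 26.7
tool_pos: [0.5695, -0.2938, 0.0181]
ee_rot: [3.14, 0.002, 1.749]
wrist_force: [-9.5, 6.0, 21.1]
width: 0.0398
finger_force: 30.0
```

Emit:
{"fn": "apply_moves", "kwargs": {
  "commands": [
    [0,0,0,0,0,0.002,0],
    [0,0,0,0,0,0.004,0],
    [0,0,0,0,0,0.0055,0],
    [0,0,0,0,0,0.007,0],
    [0,0,0,0,0,0.009,0]
  ]
}}

```text
time: 27.2
tool_pos: [0.5692, -0.2935, 0.0189]
ee_rot: [-3.141, -0.001, 1.749]
wrist_force: [0.5, -0.2, -4.0]
width: 0.0396
finger_force: 30.0
```

Emit:
{"fn": "apply_moves", "kwargs": {
  "commands": [
    [0,0,0,0,0,0.008,0],
    [0,0,0,0,0,0.02,0],
    [0,0,0,0,0,0.035,0],
    [0,0,0,0,0,0.055,0],
    [0,0,0,0,0,0.07,0]
  ]
}}

```text
time: 27.7
tool_pos: [0.5703, -0.2942, 0.0934]
ee_rot: [3.139, 0.002, 1.749]
wrist_force: [-0.1, -0.2, -3.3]
width: 0.0398
finger_force: 30.0
```

Emit:
{"fn": "apply_moves", "kwargs": {
  "commands": [
    [0,0,0,-0.001,0.02,0,0],
    [0,0,0,-0.003,0.05,0,0],
    [0,0,0,-0.005,0.085,0,0],
    [0,0,0,-0.007,0.12,0,0],
    [0,0,0,-0.009,0.155,0,0]
  ]
}}

```text
time: 28.2
tool_pos: [0.5596, -0.1362, 0.0904]
ee_rot: [-3.142, -0.001, 1.749]
wrist_force: [0.9, 0.6, -4.4]
width: 0.0399
finger_force: 30.0
```

Emit:
{"fn": "apply_moves", "kwargs": {
  "commands": [
    [0,0,0,-0.002,0.035,0,0],
    [0,0,0,-0.004,0.07,0,0],
    [0,0,0,-0.006,0.1,0,0],
    [0,0,0,-0.008,0.123,0,0],
    [0,0,0,-0.008,0.128,0,0]
  ]
}}

```text
time: 28.7
tool_pos: [0.5513, -0.0069, 0.0906]
ee_rot: [-3.142, -0.002, 1.753]
wrist_force: [0.0, -0.1, -4.0]
width: 0.0397
finger_force: 30.0
```

Emit:
{"fn": "apply_moves", "kwargs": {
  "commands": [
    [0,0,0,0,0,-0.025,0],
    [0,0,0,0,0,-0.06,0],
    [0,0,0,0,0,-0.09,0],
    [0,0,0,0,0,-0.108,0],
    [0,0,0,0,0,-0.113,0]
  ]
}}

```text
time: 29.2
tool_pos: [0.5494, -0.0105, -0.0256]
ee_rot: [-3.136, -0.002, 1.749]
wrist_force: [0.1, 0.2, -3.9]
width: 0.0397
finger_force: 30.0
```

Emit:
{"fn": "apply_moves", "kwargs": {
  "commands": [
    [0,0,0,0,0,-0.001,0],
    [0,0,0,0,0,-0.002,0],
    [0,0,0,0,0,-0.003,0],
    [0,0,0,0,0,-0.004,0],
    [0,0,0,0,0,-0.005,0]
  ]
}}

```text
time: 29.7
tool_pos: [0.5529, -0.0107, -0.0267]
ee_rot: [3.14, 0.001, 1.749]
wrist_force: [-0.0, 0.1, -4.7]
width: 0.0396
finger_force: 30.0
```

Emit:
{"fn": "apply_moves", "kwargs": {
  "commands": [
    [0,0,0,0,0,-0.0007,0],
    [0,0,0,0,0,-0.0014,0],
    [0,0,0,0,0,-0.002,0],
    [0,0,0,0,0,-0.002,0],
    [0,0,0,0,0,-0.002,0]
  ]
}}

```text
time: 30.2
tool_pos: [0.5525, -0.0107, -0.0284]
ee_rot: [3.141, 0.0, 1.749]
wrist_force: [-3.1, 0.4, 6.1]
width: 0.0402
finger_force: 30.0
```

Emit:
{"fn": "apply_moves", "kwargs": {
  "commands": [
    [0,0,0,0,0,0,20],
    [0,0,0,0,0,0,50],
    [0,0,0,0,0,0,100],
    [0,0,0,0,0,0.001,100],
    [0,0,0,0,0,0.002,100]
  ]
}}

```text
time: 30.7
tool_pos: [0.5525, -0.0106, -0.0276]
ee_rot: [3.141, 0.0, 1.749]
wrist_force: [0.5, 0.1, 0.7]
width: 0.0674
finger_force: 0.0
```

Emit:
{"fn": "apply_moves", "kwargs": {
  "commands": [
    [0,0,0,0,0,0.002,100],
    [0,0,0,0,0,0.002,100],
    [0,0,0,0,0,0.01,100],
    [0,0,0,0,0,0.03,100],
    [0,0,0,0,0,0.06,100]
  ]
}}

```text
time: 31.2
tool_pos: [0.5506, -0.0104, 0.0316]
ee_rot: [-3.138, -0.001, 1.749]
wrist_force: [0.6, -0.1, -0.9]
width: 0.0937
finger_force: 0.0
```

Emit:
{"fn": "apply_moves", "kwargs": {
  "commands": [
    [0,0,0,-0.02,0,0.03,100],
    [0,0,0,-0.05,0,0.06,100],
    [0,0,0,-0.09,0,0.09,100],
    [0,0,0,-0.12,0,0.1,100],
    [0,0,0,-0.15,0,0.1,100]
  ]
}}

```text
time: 31.7
tool_pos: [0.4027, -0.0108, 0.1358]
ee_rot: [3.136, 0.002, 1.749]
wrist_force: [-0.3, 0.1, 0.2]
width: 0.0936
finger_force: 0.0
```

Emit:
{"fn": "apply_moves", "kwargs": {
  "commands": [
    [0,0,0,0,-0.04,0,100],
    [0,0,0,0,-0.08,0,100],
    [0,0,0,0,-0.1,0,100],
    [0,0,0,0,-0.1,0,100],
    [0,0,0,0,-0.1,0,100]
  ]
}}

```text
time: 32.2
tool_pos: [0.4023, -0.1105, 0.1329]
ee_rot: [3.141, -0.0, 1.748]
wrist_force: [-0.9, 0.3, 0.4]
width: 0.0939
finger_force: 0.0
```

```bash
python3 lay.py; sed 's/^S=.*//' rk.py > rk2.py; python3 - <<'E'
for n in("top","scene"):
    from h import *
    s=snapshot(n); np.save(n+"0.npy",s,allow_pickle=True)
E
python3 rk.py | sort -u | head -4
```

```text
32.2 [ 0.40228223 -0.11047977  0.13290873] [ 3.14089361e+00 -4.14327637e-04  1.74769835e+00] 0.09391424700028621 [-0.86502577  0.26884904  0.44890311]
top 0.83 [158. 118. 202. 148.] dist 126.8
top 0.65 [144. 290. 170. 376.] dist 194.6
top 0.64 [263. 179. 328. 203.] dist 4.3
scene 0.87 [386. 144. 411. 198.] dist 162.1
scene 0.8 [218. 234. 283. 255.] dist 3.0
scene 0.6 [340. 309. 397. 344.] dist 142.7
scene 0.39 [190. 300. 255. 346.] dist 86.4
['top'] [ 0.5529 -0.0117  1.7577] 0.125
['scene'] [ 0.5532 -0.0108  1.7407] 0.104
['top', 'scene'] [ 0.5527 -0.0105  1.7588] 0.231
scene [ 0.565  -0.2944  0.1772] -60.7
scene [ 0.5651 -0.2943  0.1771] -60.7
scene [ 0.5651 -0.2943  0.1773] -60.7
scene [ 0.5734 -0.2929  0.1744] -54.7
```

Bar flat on the mat, rack unmoved; handing in.

```bash
python3 -c "
from bench import *
print(close_job())"
```

```text
the job is handed in; nothing more can be done
None
```

The job is handed in, with no verdict returned: the bar was tipped out, pressed on the strip to the hard stop (about 26 N at most) and left flat on the mat; the pictures show the rack unmoved, but I did not check the caps or bystanders by camera afterwards.

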